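Seat the load plate of a bench scale on its pins and zero it

TASK

The load plate of the bench scale has slipped off its two locating pins and leans crooked on top of them. Nudge it sideways with the fingers, without gripping or lifting it, until both holes drop over the pins and it lies flat on the base; then press the zero key on the weighing indicator fully down and let it come back up. Leave the test weights and everything else on the bench where they are.

Things in the scene. Friction and masses are not known exactly. Their poses are not given: they have to be found in the camera images.
- load_plate: loose aluminium plate, 160 (x) x 120 (y) x 10 mm, 0.4 to 0.7 kg. Origin: centre of its underside, z up. Two through holes of 14 mm lie 35 mm from its centre towards +x, 40 mm either side. It starts leaning on both pin tips (far end about 9 mm up), near (-x) edge on the base, 18 to 32 mm from home towards base -x, up to 20 mm aside, turned up to 0.12 rad; slides under a few newtons
- scale_base: fixed dark steel base, x -125 to +95, y -70 to +70 mm, flat top at 40 mm. Origin: on the table under the centre of the plate's home. Home, plate and base axes are parallel, origins in line: 15 mm of base shows beyond the far edge, 10 mm at each side, 45 mm at the near side; four thin bright corner marks lie 2 mm outside the home outline. Its x points away from the robot, turned up to 0.3 rad
- pin_left (a point): foot of the locating pin at the base's +y side, on the base's top face, hidden under the plate at the start. Each pin is 10 mm in diameter, 9 mm tall, the upper 5 mm tapering to a 5 mm tip
- pin_right (a point): foot of the locating pin at the base's -y side, 80 mm from the other, same size
- hole_left (a point): centre of the plate's +y hole, at the underside; it belongs on pin_left
- hole_right (a point): centre of the plate's -y hole, at the underside; it belongs on pin_right
- zero_key (a joint): travel of the zero key of the weighing indicator: 0 up, 0.006 m fully down; a spring returns it, about 4 N fully down
- zero_key_top (a point): top centre of the zero key, the only round key (30 mm, pale, black housing) on the weighing indicator: a fixed grey box of 120 x 150 x 45 mm with a display, to the right of the scale; press straight down
- weight_large: steel knobbed test weight, 48 mm diameter, 80 mm tall; loose, origin under it on the table (not part of the job)
- weight_medium: steel knobbed test weight, 38 mm diameter, 62 mm tall; loose, origin under it on the table (not part of the job)
- weight_small: steel knobbed test weight, 28 mm diameter, 45 mm tall; loose, origin under it on the table (not part of the job)
- wipes_tub: white round tub, 90 mm diameter, 150 mm tall; loose, origin under it on the table (not part of the job)
- spray_bottle: clear bottle, 60 mm diameter, 160 mm tall; loose, origin under it on the table (not part of the job)
- wood_tray: open wooden tray, 190 x 120 x 50 mm; loose, origin under it on the table (not part of the job)
- screwdriver: screwdriver lying on the table between the robot and the scale, about 200 mm long; loose, origin under it on the table (not part of the job)

How it is judged:
By the outcome, as a careful person would: the job done as asked, in the order asked, and still so for the second after the job is handed in, with the robot touching nothing.
It also fails if it takes over 67 s, if anything falls off the work surface, if the arm or the gripper's body presses on something with over 40 N, if the wrist force passes 120 N, or if a joint passes its speed limit or range.

ROBOT

A 6-joint arm with a two-finger parallel gripper is mounted at the origin on the work surface. World frame = base frame: x ahead of the robot, y to its left, z up, the work surface at z = 0. Lengths are in m, angles in rad, forces in N, time in s.
With the tool pointing down it reaches from about 0.225 to 0.875 m from the base axis. Payload 3.4 kg.
Tool frame: the origin (TCP) lies at the very end of the fingers, on their centre line; the grasp point (between the pads) lies 19 mm behind it; z points along the fingers, y is the line along which they close (so a half turn about z gives the same grasp; the last joint's range is limited). The gripper opens to 85 mm and grips with 20 to 120 N. Pads are 22 mm wide; open, the fingers measure 114 mm over their backs; the gripper's body (76 mm by 85 mm) begins 54 mm behind the grasp point. The pads swing forward as they close: fully open they stand 13 mm farther back than shut.
Start: joints at [1.1, 0.276, 1.505, -0, 1.361, -0.121], TCP at [0.197, 0.54, 0.231] pointing down, gripper open.
Joint ranges: [-2.89, 2.89], [-0.75, 2.08], [0.22, 2.7], [-1.18, 4.32], [0.11, 2.71], [-2.7, 2.7]. Speed limits (rad/s): [2.57, 2.57, 3.14, 3.14, 3.14, 3.14].

INTERFACE

Orientations are given as a unit quaternion [w, x, y, z].
In Python, from rig import manip gives the robot as it stands. The module is installed in compiled form; this text tells all that it offers.
- The arm moves only by the tool play_rows, never from a script. Its argument "motion" is a list of rows, each a list of 5 numbers: the shift along the tool's x, y, z in units of 40 mm (1.0 is 40 mm), then the turn about the tool's z in units of 10 degrees (1.0 is 10 degrees), then the finger opening in mm, from 0 to 85.4. A call has 1 to 5 rows; each row is the pose to reach, as a shift and turn from the pose commanded when the call began, along the tool's axes at that moment; what a row does not reach only later rows make up. A row lasts 1/8 s, in which the tool goes at most 62.5 mm and 10.7 degrees, less where a joint would pass 70% of its speed; a pose out of reach is approached as far as the arm can. A call with a gripper value outside its range is refused whole. The fingers move at their own pace and stop on an object; "newtons" is the grip in N (left out, the last holds). Time passes only in rows, so rows that repeat a pose let the fingers close. It gives the time, the measured TCP pose, the force, the opening and the grip force at its end, in the units of the state.
- manip.get_state(): the state, without advancing time (a new reading comes with each control period).
- manip.get_image(name): name is "side" or "top"; returns a dict with "img" (420x560x3 uint8, red, green, blue), "range_z" (420x560 float32, m along the optical axis (not along the pixel's ray), 0 where there is no reading), "fx", "fy", "cx", "cy" (pixels), "D" ([k1, k2, p1, p2, k3] as OpenCV has them; the pictures are not rectified), "R" (3x3) and "t" (3): a world point X has camera coordinates R X + t. Camera axes: x right, y down, z forward; pixel columns grow to the right and rows downward; lengths in m; the calibration is good to about 2 mm. A picture is of the moment at which its call begins.
- manip.sign_off(): hands the job in; it is judged then, once.
The state is a dict: "clock": time; "qpos": joint angles; "qd": joint speeds; "effort": joint torques, N m; "position": TCP position; "ee_rot": TCP orientation; "contact_force": force on the tool from outside, world axes, zero at the start; "moment": the same for the moment, N m; "width": finger opening in m; "gripper_force": force on a finger pad.
Only numpy, scipy, OpenCV 4.12 (cv2) and the standard library are available. Lean on these libraries where they do the work, as an engineer would, in place of code of your own. Each camera call takes 0.05 s, during which the arm holds its last target. There are 200 camera calls.

## Working session

There is one attempt and no reset: what is moved stays moved. The work goes in short steps, Python scripts to look and compute and a tool call to move; the robot and the scene stay as the last step left them, time stands still between calls to the robot, and variables do not carry over. Pictures are saved under pics/ and viewed, at most 13 in all, crops included, and the job is handed in when it is done.

Besides the shell and the picture viewer there is one more tool, called after "Request:" as a command line: name --pt "numbers of a row" for each row, then --argument value for the rest. play_rows: Moves the arm, as the interface text tells. Its arguments: {"type":"object","properties":{"motion":{"type":"array","items":{"type":"array","items":{"type":"number"}}},"newtons":{"type":"number"}},"required":["motion"]}

```bash
mkdir -p pics
cat > h.py <<'E'
import numpy as np, cv2
from rig import manip
def snap(n):
    d=manip.get_image(n); d['K']=np.array([[d['fx'],0,d['cx']],[0,d['fy'],d['cy']],[0,0,1.]]); return d
def plane(d,px,z):
    p=np.asarray(px,float).reshape(-1,1,2)
    u=cv2.undistortPoints(p,d['K'],np.array(d['D'])).reshape(-1,2)
    r=np.c_[u,np.ones(len(u))]@d['R']; c=-np.array(d['R']).T@d['t']
    return c+r*((z-c[2])/r[:,2])[:,None]
def proj(d,X):
    return cv2.projectPoints(np.asarray(X,float).reshape(-1,1,3),cv2.Rodrigues(np.array(d['R'],float))[0],np.array(d['t'],float),d['K'],np.array(d['D']))[0].reshape(-1,2)
def save(d,name,box=None,s=1):
    im=d['img'][...,::-1]
    if box: im=im[box[1]:box[3],box[0]:box[2]]
    cv2.imwrite('pics/'+name,cv2.resize(im,None,fx=s,fy=s,interpolation=cv2.INTER_CUBIC))
E
python3 - <<'E'
from h import *
s=manip.get_state();print({k:np.round(v,4) for k,v in s.items()})
for n in('top','side'):
    d=snap(n);save(d,n+'0.png',None,1.4);print(n,-np.array(d['R']).T@d['t'])
E
```

```text
{'clock': np.float64(0.0), 'qpos': array([ 1.1   ,  0.2766,  1.5062,  0.    ,  1.3607, -0.121 ]), 'qd': array([ 0.0003,  0.0018,  0.0002, -0.0008, -0.0008, -0.0012]), 'effort': array([-4.00000e-04, -4.16769e+01, -2.45811e+01, -4.00000e-04,
        1.10000e-02, -0.00000e+00]), 'position': array([0.1968, 0.5397, 0.2304]), 'ee_rot': array([-3.000e-04,  1.740e-01,  9.847e-01, -9.000e-04]), 'contact_force': array([-0.5888, -0.3421,  0.0364]), 'moment': array([ 0.0179,  0.0242, -0.0614]), 'gripper_force': np.float64(0.0), 'width': np.float64(0.0856)}
top [0.32962516 0.09648128 1.24293683]
side [0.37186745 0.95770578 0.63365448]
```

View pics/top0.png

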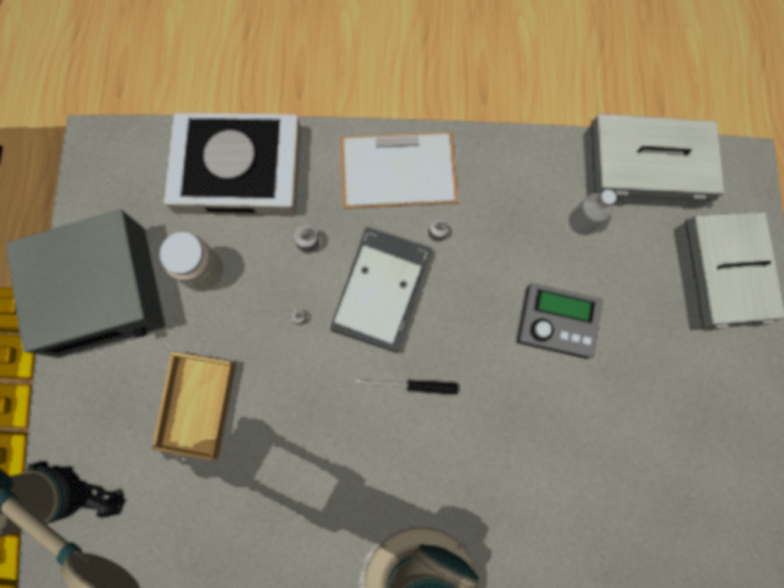

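View pics/side0.png

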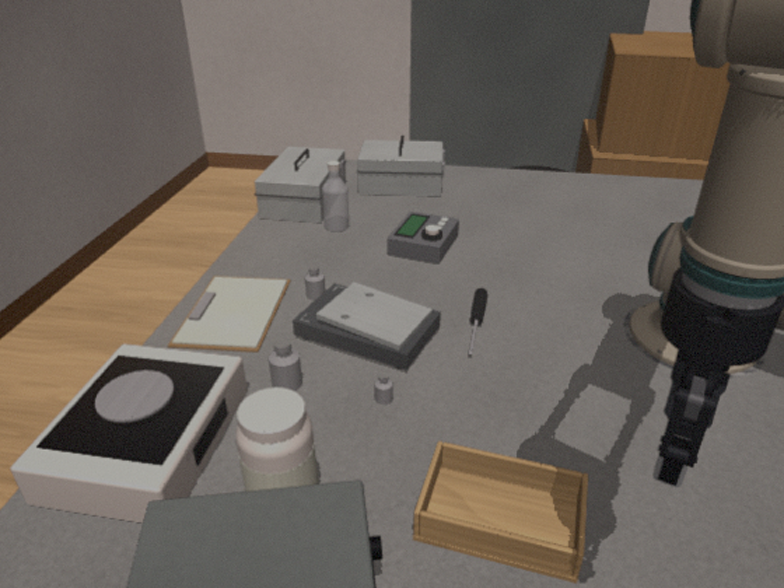

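The top view shows the plate centred near raw pixel (275,209), with holes at about (261,193) and (288,203). The dark base lies around it with its far edge up and right, and the round key is at about (388,235). The side view shows the plate tilted with its far end raised.

```bash
cat >> h.py <<'E'
def cloud(d):
    v,u=np.mgrid[0:420,0:560]; n=cv2.undistortPoints(np.c_[u.ravel(),v.ravel()].astype(float).reshape(-1,1,2),d['K'],np.array(d['D'])).reshape(-1,2)
    z=d['range_z'].ravel()[:,None]; return ((np.c_[n,np.ones(len(n))]*z-d['t'])@d['R']).reshape(420,560,3)
def rect(mask):
    c=max(cv2.findContours(mask.astype(np.uint8),0,2)[0],key=cv2.contourArea); return c.reshape(-1,2),cv2.minAreaRect(c)
E
python3 - <<'E'
from h import *
d=snap('top');P=cloud(d);H=P[...,2]
save(d,'topc.png',(215,145,325,265),6)
s=snap('side');save(s,'sidec.png',(200,190,325,270),6)
g=cv2.cvtColor(d['img'],cv2.COLOR_RGB2GRAY).astype(int)
box=np.zeros((420,560),bool);box[150:260,225:315]=1
print('H table',np.median(H[270:300,240:300]),'std',H[270:300,240:300].std())
m=box&(H>.02); c,r=rect(m); 
for z in(.02,.04):
    q=plane(d,cv2.boxPoints(r),z);print('base z',z,q.round(4).tolist(),q.mean(0).round(4))
    print(np.linalg.norm(np.roll(q,-1,0)-q,axis=1))
pm=box&(H>.03)&(g>125); c,r=rect(pm);print('plate px',r)
q=plane(d,cv2.boxPoints(r),.054);print(q.round(4).tolist(),q.mean(0)); print(np.linalg.norm(np.roll(q,-1,0)-q,axis=1))
ys,xs=np.nonzero(pm);A=np.c_[P[pm][:,:2],np.ones(len(ys))];print('plane fit',np.linalg.lstsq(A,P[pm][:,2],rcond=None)[0], H[pm].min(),H[pm].max())
print('key',P[235,388],'g',g[200:220:4,240:312:3])
E
```

```text
H table -0.00023463495710445385 std 0.09695864007596569
base z 0.02 [[0.4811, 0.1893, 0.02], [0.6979, 0.1267, 0.02], [0.6534, -0.0149, 0.02], [0.4391, 0.0518, 0.02]] [0.5679 0.0882 0.02  ]
[0.22565637 0.14849317 0.22439927 0.14385146]
base z 0.04 [[0.4787, 0.1878, 0.04], [0.6919, 0.1262, 0.04], [0.6481, -0.0131, 0.04], [0.4373, 0.0525, 0.04]] [0.564  0.0884 0.04  ]
[0.22196597 0.14606471 0.22072943 0.1414989 ]
plate px ((269.3082275390625, 209.67808532714844), (45.52900695800781, 59.573944091796875), 20.556045532226562)
[[0.4942, 0.1798, 0.054], [0.6507, 0.1282, 0.054], [0.6087, 0.0102, 0.054], [0.4541, 0.0642, 0.054]] [0.55193415 0.09557964 0.054     ]
[0.16469526 0.1252755  0.16377053 0.12237908]
plane fit [-1.01969719 -0.40303487  0.66595291] 0.03365121357021507 1.2429368333214084
key [ 0.48857402 -0.22599142  0.06250497] g [[142 141 137 125 193 193 194 192 194 194 193 192 192 194 192 181 152 188
  193 123  75  93 136 139]
 [143 138 109 178 194 194 195 193 195 195 193 192 192 194 194 157  99 180
  179  76  84 114 138 137]
 [141 132 125 193 193 194 193 194 193 193 193 193 193 192 193 194 192 193
  124  72  91 135 141 140]
 [138 110 180 192 194 194 194 194 194 194 195 194 194 193 194 193 193 179
   78  83 101 140 139 138]
 [134 132 192 193 194 193 193 194 195 193 192 194 193 192 194 193 193 126
   74  87 129 139 137 140]]
```

View pics/topc.png

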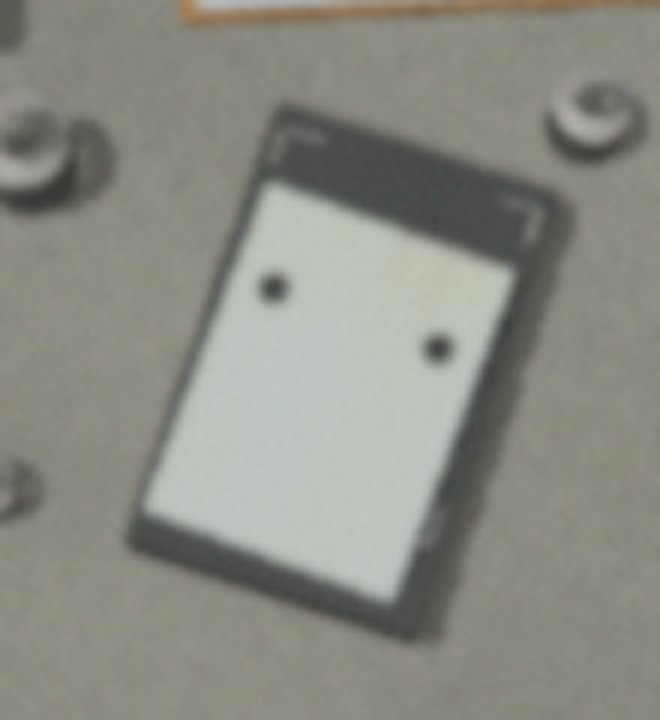

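View pics/sidec.png

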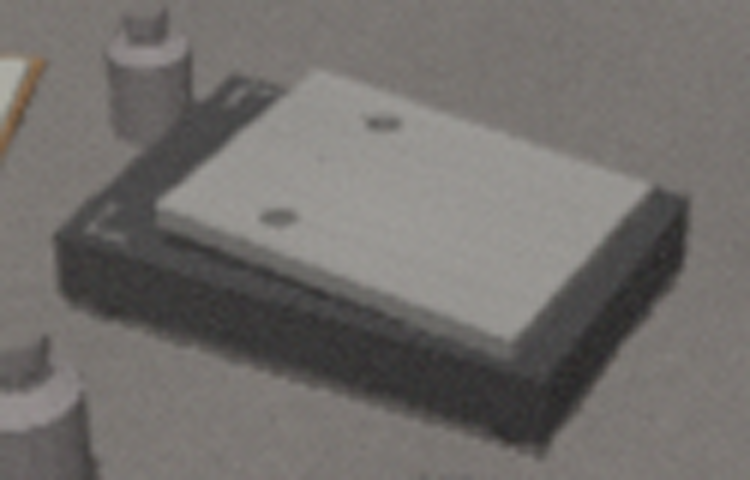

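The top crop shows the corner mark vertices at about (277,127) and (540,208), and the holes at (273,288) and (438,349). The plate sits left of and nearer than home. The side crop confirms that the far end is up. Next I'll compute poses in the base frame.

```bash
cat >> h.py <<'E'
def frame(o,a):
    c,s=np.cos(a),np.sin(a);return np.array(o),np.array([[c,s],[-s,c]])
def quad(mask):  # refined corners by line fits to the contour sides
    c,r=rect(mask);b=cv2.boxPoints(r);L=[]
    for i in range(4):
        p,q=b[i],b[(i+1)%4];e=(q-p)/np.linalg.norm(q-p);n=np.array([-e[1],e[0]]);t=(c-p)@e/np.linalg.norm(q-p)
        k=c[(abs((c-p)@n)<3)&(t>.12)&(t<.88)]
        vx,vy,x,y=cv2.fitLine(k.astype(np.float32),cv2.DIST_HUBER,0,.01,.01).ravel();L.append(np.cross([x,y,1],[x+vx,y+vy,1]))
    P=[np.cross(L[i-1],L[i]) for i in range(4)];return np.array([p[:2]/p[2] for p in P])
def holes(d,box,up=6):
    g=cv2.cvtColor(d['img'],cv2.COLOR_RGB2GRAY)
    x0,y0,x1,y1=box;G=cv2.resize(g[y0:y1,x0:x1],None,fx=up,fy=up,interpolation=cv2.INTER_CUBIC);out=[]
    for c in cv2.findContours((G<150).astype(np.uint8),1,2)[0]:
        (x,y),r=cv2.minEnclosingCircle(c);A=cv2.contourArea(c)
        if 1.2*up<r<4*up and A>.6*np.pi*r*r: M=cv2.moments(c);out.append(((M['m10']/M['m00']+.5)/up-.5+x0,(M['m01']/M['m00']+.5)/up-.5+y0))
    return np.array(out)
E
python3 - <<'E'
from h import *
d=snap('top');P=cloud(d);H=P[...,2];g=cv2.cvtColor(d['img'],cv2.COLOR_RGB2GRAY).astype(int)
box=np.zeros((420,560),bool);box[150:260,225:315]=1
for h in(.03,.036):
    b=quad(box&(H>h)&(H<.09));q=plane(d,b,.04);print('base',h,q[:,:2].round(4).tolist(),q.mean(0)[:2],np.linalg.norm(np.roll(q,-1,0)-q,axis=1))
off=np.array([215,145]);m=(np.array([[277,127],[540,208]])+.5)/6-.5+off
M=plane(d,m,.04)[:,:2];y=M[0]-M[1];print('mark span',np.linalg.norm(y));y/=np.linalg.norm(y);a=np.arctan2(-y[0],y[1]);x=np.array([y[1],-y[0]])
o=M.mean(0)-.082*x;print('origin by marks',o,'a',a)
print('base centre from marks',o-.015*x)
G=np.where(box,g,0);p=quad(box&(g>158));print('plate px',p.round(2).tolist())
hs=holes(d,(240,175,305,225));print('holes px',hs)
o,R=frame(o,a)
print('plate corners .05/.059 in base',[((plane(d,c,z)[0,:2]-o)@R.T*1e3).round(1).tolist() for c in p for z in(.05,.059)])
print('holes base',((plane(d,hs,.0585)[:,:2]-o)@R.T*1e3).round(1))
k=np.array([388.,235]);
gm=(g>170);n,l,st,ce=cv2.connectedComponentsWithStats((gm[215:255,370:430]).astype(np.uint8));print([(st[i].tolist(),ce[i]+[370,215],np.median(H[215:255,370:430][l==i])) for i in range(1,n)])
E
```

```text
base 0.03 [[0.4811, 0.185], [0.6879, 0.1235], [0.6495, -0.0098], [0.4403, 0.056]] [0.56469351 0.08867705] [0.21573494 0.13879834 0.21925559 0.13523167]
base 0.036 [[0.4806, 0.1858], [0.6882, 0.1225], [0.6487, -0.0069], [0.4428, 0.0532]] [0.5650725  0.08865521] [0.21705921 0.1352884  0.21445483 0.137855  ]
mark span 0.12814221353321428
origin by marks [0.58133428 0.08402387] a -0.2806879038581852
base centre from marks [0.5669213  0.08817912]
plate px [[239.53, 229.27], [259.34, 176.01], [299.19, 190.65], [279.55, 243.92]]
holes px [[287.59527242 202.65267613]
 [260.16156463 192.57165533]]
plate corners .05/.059 in base [[-107.3, 63.4], [-108.4, 62.5], [50.1, 57.8], [47.9, 56.9], [43.8, -59.2], [41.7, -59.2], [-112.6, -51.4], [-113.6, -51.4]]
holes base [[  0.3 -38.8]
 [  4.4  40.6]]
[([14, 16, 9, 9, 60], array([387.93333333, 234.6       ]), np.float64(0.06748311207057234)), ([31, 23, 4, 4, 15], array([402.6, 239.4]), np.float64(0.04645845366184821)), ([39, 24, 5, 5, 17], array([410.82352941, 240.82352941]), np.float64(0.04669497210944518)), ([47, 26, 5, 4, 16], array([418.8125, 242.8125]), np.float64(0.04621379944613721))]
```

Request:
play_rows --pt "-9.5 -7.5 1.5 -0.38 85" --pt "-9.5 -7.5 1.5 -0.38 85" --pt "-9.5 -7.5 1.5 -0.38 85" --pt "-9.5 -7.5 1.5 -0.38 85" --pt "-9.5 -7.5 1.5 -0.38 85"

```text
clock: 0.88
position: [0.3607, 0.2746, 0.1928]
ee_rot: [0.0, 0.141, 0.99, 0.0]
contact_force: [0.7, 0.0, 0.2]
width: 0.0854
gripper_force: 0.0
```

```bash
cat >> h.py <<'E'
O,A=np.array([.5805,.0843]),-.284
def where():  # TCP in base frame (mm), tool-y heading rel. base y (deg)
    s=manip.get_state();p=s['position'];_,R=frame(O,A);w,x,y,z=s['ee_rot'];ty=np.array([2*(x*y-w*z),1-2*(x*x+z*z)])
    return dict(t=round(float(s['clock']),2),base=((p[:2]-O)@R.T*1e3).round(1),z=round(p[2]*1e3,1),yaw=round(np.degrees(np.arctan2(-ty[0],ty[1])-A),2),F=(R@s['contact_force'][:2]).round(1),Fz=round(s['contact_force'][2],1))
E
python3 -c "from h import *;print(where(),manip.get_state()['position'],manip.get_state()['qd'])"
```

```text
{'t': 0.88, 'base': array([-264.3,  121.1]), 'z': np.float64(192.8), 'yaw': np.float64(0.06), 'F': array([0.6, 0.2]), 'Fz': np.float64(0.2)} [0.36070703 0.27463795 0.19283823] [-1.09873567 -0.06630449  0.24151077 -0.00197965 -0.18747462 -1.08351429]
```

Request:
play_rows --pt "-1.0 -1.0 0.8 0 85" --pt "-2.0 -2.0 1.6 0 85" --pt "-2.8 -2.6 2.0 0 85" --pt "-2.8 -2.6 2.0 0 85" --pt "-2.8 -2.6 2.0 0 85"

```text
clock: 1.5
position: [0.4381, 0.1453, 0.1129]
ee_rot: [-0.0, 0.142, 0.99, 0.0]
contact_force: [-0.8, 0.3, 0.3]
width: 0.0849
gripper_force: 0.0
```

```bash
python3 -c "from h import *;print(where())"
```

```text
{'t': 1.5, 'base': array([-153.8,   18.6]), 'z': np.float64(112.9), 'yaw': np.float64(-0.02), 'F': array([-0.8,  0.1]), 'Fz': np.float64(0.3)}
```

Request:
play_rows --pt "-0.3 -0.4 0.8 0 85" --pt "-0.3 -0.4 1.5 0 85" --pt "-0.3 -0.4 1.95 0 85" --pt "-0.3 -0.4 1.95 0 85"

```text
clock: 2.0
position: [0.4441, 0.1274, 0.0345]
ee_rot: [-0.001, 0.14, 0.99, -0.0]
contact_force: [0.6, 0.2, 0.4]
width: 0.0847
gripper_force: 0.0
```

Run:
```python
from h import *
print(where())
a=snap('side');b=snap('top')
im=np.hstack([cv2.resize(a['img'][170:280,210:330],None,fx=3.3,fy=3.3,interpolation=2),cv2.resize(b['img'][160:270,215:335],None,fx=3.3,fy=3.3,interpolation=2)])
cv2.imwrite('pics/low.png',im[...,::-1])
```

```text
{'t': 2.0, 'base': array([-143.1,    3.2]), 'z': np.float64(34.5), 'yaw': np.float64(0.14), 'F': array([0.5, 0.4]), 'Fz': np.float64(0.4)}
```

View pics/low.png

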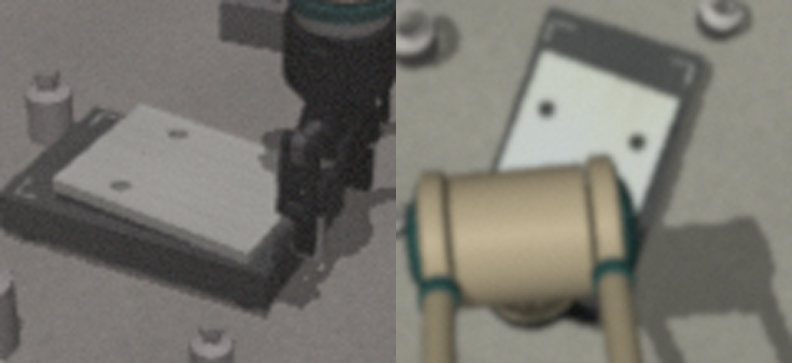

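The left pane shows the near-side finger's tip at about (320,265). The holes stay visible in the top pane at (546,108) and (637,141). I'll project the expected tip points to check the height.

Run:
```python
from h import *
d=snap('side');_,R=frame(O,A)
for z in(.0345,.0475,.06):
    for y in(44,57):
        for x in (-154,-132):
            X=np.r_[O+np.array([x-0,y+3])/1e3@R,z]; print(z,y,x,((proj(d,X)[0]-[210,170])*3.3).round())
```

```text
0.0345 44 -154 [320. 270.]
0.0345 44 -132 [291. 262.]
0.0345 57 -154 [313. 281.]
0.0345 57 -132 [283. 272.]
0.0475 44 -154 [321. 255.]
0.0475 44 -132 [291. 247.]
0.0475 57 -154 [313. 266.]
0.0475 57 -132 [283. 257.]
0.06 44 -154 [321. 240.]
0.06 44 -132 [291. 232.]
0.06 57 -154 [314. 250.]
0.06 57 -132 [283. 242.]
```

Request:
play_rows --pt "-0.15 0 0.08 0 85" --pt "-0.3 0 0.08 0 85" --pt "-0.4 0 0.08 0 85" --pt "-0.5 0 0.08 0 85" --pt "-0.6 0 0.08 0 85"

```text
clock: 2.78
position: [0.4662, 0.1195, 0.0313]
ee_rot: [-0.002, 0.142, 0.99, -0.0]
contact_force: [-4.9, -0.2, 3.9]
width: 0.085
gripper_force: 2.4
```

Request:
play_rows --pt "-0.1 0 0 0 85" --pt "-0.2 0 0 0 85" --pt "-0.3 0 0 0 85" --pt "-0.4 0 0 0 85" --pt "-0.4 0 0 0 85"

```text
clock: 3.4
position: [0.4849, 0.115, 0.0316]
ee_rot: [0.001, 0.141, 0.99, 0.0]
contact_force: [-1.1, -0.2, 0.1]
width: 0.0853
gripper_force: 0.5
```

```bash
cat >> h.py <<'E'
def hs(z=.0585,box=(240,170,310,225)):
    d=snap('top');_,R=frame(O,A);h=holes(d,box);b=(plane(d,h,z)[:,:2]-O)@R.T*1e3;b=b[np.argsort(b[:,1])] if len(b) else b
    print('holes(base mm)',b.round(1).tolist())
    if len(b)==2: v=b[1]-b[0];print('mid',b.mean(0).round(1),'yaw',round(np.arctan2(-v[0],v[1]),3))
    return d
E
python3 -c "from h import *;print(where());hs()"
```

```text
{'t': 3.4, 'base': array([-100.3,    2.7]), 'z': np.float64(31.6), 'yaw': np.float64(0.03), 'F': array([-1. , -0.5]), 'Fz': np.float64(0.1)}
holes(base mm) [[24.7, 46.3]]
```

```bash
python3 -c "
from h import *;d=hs();save(d,'t3.png',(225,145,315,225),7)"
```

```text
holes(base mm) [[24.7, 46.3]]
```

View pics/t3.png

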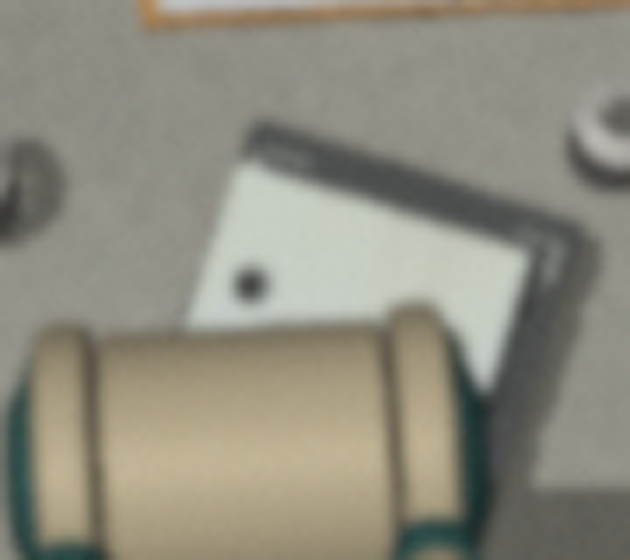

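The picture shows the plate now roughly square to the base. The left hole is at (250,285), with the plate about 6 mm too far left and about 10 mm short. Next is a two-finger push from the left side.

Request:
play_rows --pt "0.4 0 0 0 85" --pt "0.4 0 -0.8 0 85" --pt "0.4 0 -1.6 1 85" --pt "-0.5 1.0 -2.0 2 85" --pt "-1.2 2.0 -2.0 3 85"

```text
clock: 4.12
position: [0.5545, 0.1795, 0.1143]
ee_rot: [0.003, 0.396, 0.918, 0.002]
contact_force: [1.1, -0.5, -0.0]
width: 0.085
gripper_force: 0.0
```

```bash
python3 -c "from h import *;print(where());hs()"
```

```text
{'t': 4.12, 'base': array([-51.7,  84.1]), 'z': np.float64(114.3), 'yaw': np.float64(-30.33), 'F': array([ 1.2, -0.2]), 'Fz': np.float64(-0.0)}Traceback (most recent call last):
  File "<string>", line 1, in <module>
    from h import *;print(where());hs()
                                   ~~^^
  File "h.py", line 42, in hs
    d=snap('top');_,R=frame(O,A);h=holes(d,box);b=(plane(d,h,z)[:,:2]-O)@R.T*1e3;b=b[np.argsort(b[:,1])] if len(b) else b
                                                   ~~~~~^^^^^^^
  File "h.py", line 7, in plane
    u=cv2.undistortPoints(p,d['K'],np.array(d['D'])).reshape(-1,2)
      ~~~~~~~~~~~~~~~~~~~^^^^^^^^^^^^^^^^^^^^^^^^^^^
cv2.error: OpenCV(4.12.0) /io/opencv/modules/calib3d/src/undistort.dispatch.cpp:347: error: (-215:Assertion failed) CV_IS_MAT(_src) && CV_IS_MAT(_dst) && (_src->rows == 1 || _src->cols == 1) && (_dst->rows == 1 || _dst->cols == 1) && _src->cols + _src->rows - 1 == _dst->rows + _dst->cols - 1 && (CV_MAT_TYPE(_src->type) == CV_32FC2 || CV_MAT_TYPE(_src->type) == CV_64FC2) && (CV_MAT_TYPE(_dst->type) == CV_32FC2 || CV_MAT_TYPE(_dst->type) == CV_64FC2) in function 'cvUndistortPointsInternal'
```

Request:
play_rows --pt "0 0 0 1 85" --pt "0 0 0 2 85" --pt "0 0 0 3 85" --pt "0 0 0 4 85" --pt "0 0 0 5 85"

```text
clock: 4.8
position: [0.5514, 0.1788, 0.1117]
ee_rot: [0.0, 0.746, 0.666, 0.0]
contact_force: [-0.5, -0.2, -0.1]
width: 0.0851
gripper_force: 0.0
```

Request:
play_rows --pt "0 0 0 1 85" --pt "0 0 0 1 85"

```text
clock: 5.05
position: [0.5515, 0.1787, 0.1117]
ee_rot: [0.0, 0.799, 0.601, 0.0]
contact_force: [0.4, 0.3, -0.2]
width: 0.085
gripper_force: 0.0
```

```bash
python3 -c "from h import *;print(where());hs()" 2>&1 | grep -v rror
```

```text
{'t': 5.05, 'base': array([-54.3,  82.5]), 'z': np.float64(111.7), 'yaw': np.float64(-89.8), 'F': array([0.3, 0.4]), 'Fz': np.float64(-0.2)}
holes(base mm) [[-79.0, 41.2], [-62.4, 47.2]]
mid [-70.7  44.2] yaw -1.226
```

Request:
play_rows --pt "0.3 1.0 0 0 85" --pt "0.3 1.0 0.7 0 85" --pt "0.3 1.0 1.5 0 85" --pt "0.3 1.0 2.0 0 85" --pt "0.3 1.0 2.0 0 85"

```text
clock: 5.72
position: [0.5923, 0.1787, 0.03]
ee_rot: [-0.001, 0.799, 0.601, -0.002]
contact_force: [-0.2, 0.4, 0.1]
width: 0.0849
gripper_force: 0.0
```

```bash
python3 -c "
from h import *;print(where());d=snap('top');save(d,'t4.png',(205,135,325,235),6)"
```

```text
{'t': 5.72, 'base': array([-15.1,  93.9]), 'z': np.float64(30.0), 'yaw': np.float64(-89.84), 'F': array([-0.3,  0.3]), 'Fz': np.float64(0.1)}
```

View pics/t4.png

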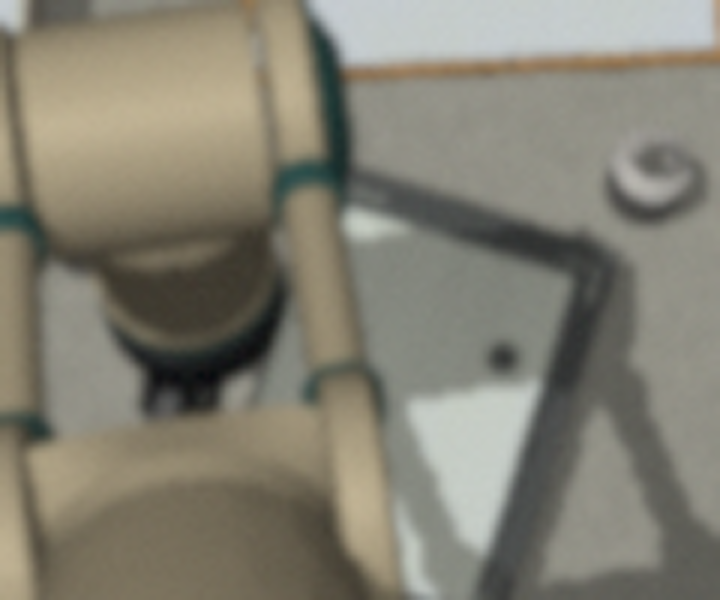

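The right hole is visible at (503,355) and the plate is about 6 mm left of the base centre. Pushing it right now.

Request:
play_rows --pt "-0.2 0 -0.02 0 85" --pt "-0.36 0 -0.02 0 85" --pt "-0.44 0 -0.02 0 85" --pt "-0.51 0 -0.02 0 85" --pt "-0.57 0 -0.02 0 85"

```text
clock: 6.4
position: [0.5887, 0.1579, 0.0334]
ee_rot: [0.0, 0.8, 0.6, 0.002]
contact_force: [1.3, 5.6, 4.3]
width: 0.0852
gripper_force: 2.7
```

Run:
```python
from h import *
print(where())
d=snap('top');g=cv2.cvtColor(d['img'],cv2.COLOR_RGB2GRAY);_,R=frame(O,A)
t=proj(d,np.r_[O+np.array([.025,-.04])@R,.0585])[0];x,y=t.round().astype(int);w=g[y-6:y+7,x-6:x+7].astype(float)
m=np.clip(np.median(w)*.85-w,0,None);v,u=np.mgrid[-6:7,-6:7];h=np.array([x+(u*m).sum()/m.sum(),y+(v*m).sum()/m.sum()])
print(h,(plane(d,h,.0585)[0,:2]-O)@R.T*1e3);print(w.astype(int))
```

```text
{'t': 6.4, 'base': array([-12.7,  73. ]), 'z': np.float64(33.4), 'yaw': np.float64(-90.0), 'F': array([-0.3,  5.7]), 'Fz': np.float64(4.3)}
[291.01934163 195.30362561] [ 23.59299594 -41.64959121]
[[131 130 130 131 130 131 133 134 132 133 133 134 134]
 [131 130 129 131 130 129 130 132 133 133 133 134 135]
 [131 130 130 130 126 125 127 130 132 133 134 133 134]
 [130 130 130 124 115 108 110 118 126 132 135 136 135]
 [131 130 125 111  94  85  87 103 117 128 133 135 133]
 [133 131 121 102  77  66  69  84 109 126 134 136 128]
 [132 130 122 100  75  60  63  80 106 126 134 135 125]
 [132 131 125 107  85  70  72  90 112 129 136 134 122]
 [133 133 129 121 109  96  99 108 124 133 136 132 113]
 [132 132 132 129 125 122 121 127 132 136 136 128 106]
 [133 133 133 135 134 131 132 135 137 139 137 122  96]
 [133 134 135 137 138 137 136 138 145 146 141 120  89]
 [136 138 139 144 147 145 147 152 162 167 157 126  88]]
```

Request:
play_rows --pt "0.3 0 0 0 85" --pt "0.4 0 -0.9 0 85" --pt "0.4 0 -1.9 -1 85" --pt "0.4 -1.0 -2.0 -2 85" --pt "0.4 -2.2 -2.0 -3 85"

```text
clock: 7.08
position: [0.5074, 0.1969, 0.1126]
ee_rot: [0.001, 0.615, 0.788, -0.0]
contact_force: [-0.1, 1.0, 0.2]
width: 0.0851
gripper_force: 0.0
```

Request:
play_rows --pt "0.0 0 0 -1 85" --pt "0 0 0 -2 85" --pt "0 0 0 -3 85" --pt "0 0 0 -4 85" --pt "0 0 0 -5 85"

```text
clock: 7.7
position: [0.507, 0.1967, 0.1118]
ee_rot: [-0.001, 0.224, 0.975, -0.001]
contact_force: [-0.3, 0.1, 0.2]
width: 0.0851
gripper_force: 0.0
```

Request:
play_rows --pt "0.5 -0.5 0 -1 85" --pt "1 -1.0 0 -1 85" --pt "1.5 -1.5 0 -1 85" --pt "1.5 -2 0 -1 85" --pt "1.5 -2 0 -1 85"

```text
clock: 8.32
position: [0.4184, 0.1507, 0.1124]
ee_rot: [0.0, 0.142, 0.99, -0.0]
contact_force: [0.2, 0.2, 1.0]
width: 0.0847
gripper_force: 0.0
```

Run:
```python
from h import *
print(where());d=hs(box=(240,165,312,225))
s=snap('side')
im=np.hstack([cv2.resize(s['img'][185:275,200:320],None,fx=3.3,fy=3.3,interpolation=2),cv2.resize(d['img'][160:250,215:335],None,fx=3.3,fy=3.3,interpolation=2)])
cv2.imwrite('pics/t5.png',im[...,::-1])
```

```text
{'t': 8.32, 'base': array([-174.3,   18.3]), 'z': np.float64(112.4), 'yaw': np.float64(-0.02), 'F': array([0.1, 0.2]), 'Fz': np.float64(1.0)}
holes(base mm) [[24.6, -39.6], [24.8, 40.3]]
mid [24.7  0.3] yaw -0.002
```

View pics/t5.png

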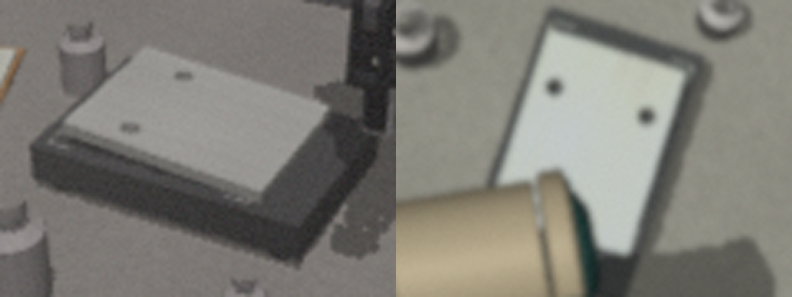

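Both holes are visible in the top pane at (554,87) and (646,116). The plate is centred and square, and needs about 10 mm more along +x.

Request:
play_rows --pt "-0.6 -0.4 0.6 0 85" --pt "-1.1 -0.43 1.2 0 85" --pt "-1.1 -0.43 1.7 0 85" --pt "-1.1 -0.43 1.95 0 85" --pt "-1.1 -0.43 1.95 0 85"

```text
clock: 9.05
position: [0.4559, 0.1231, 0.0339]
ee_rot: [-0.001, 0.141, 0.99, -0.0]
contact_force: [-0.3, 0.6, 0.3]
width: 0.0849
gripper_force: 0.0
```

```bash
python3 -c "from h import *;print(where())"
```

```text
{'t': 9.05, 'base': array([-130.5,    2.3]), 'z': np.float64(33.9), 'yaw': np.float64(0.04), 'F': array([-0.5,  0.5]), 'Fz': np.float64(0.3)}
```

Request:
play_rows --pt "-0.3 0 0 0 85" --pt "-0.6 0 0 0 85" --pt "-0.72 0 0 0 85" --pt "-0.8 0 0 0 85" --pt "-0.86 0 0 0 85"

```text
clock: 9.68
position: [0.4864, 0.1141, 0.0346]
ee_rot: [-0.003, 0.142, 0.99, 0.0]
contact_force: [-6.6, 4.1, 8.4]
width: 0.0851
gripper_force: 5.6
```

Request:
play_rows --pt "-0.03 0 0 0 85" --pt "-0.06 0 0 0 85" --pt "-0.09 0 0 0 85" --pt "-0.12 0 0 0 85" --pt "-0.12 0 0 0 85"

```text
clock: 10.3
position: [0.4894, 0.1127, 0.0346]
ee_rot: [-0.004, 0.141, 0.99, -0.0]
contact_force: [-7.7, 2.9, 8.9]
width: 0.0851
gripper_force: 5.9
```

```bash
cat >> h.py <<'E'
def tilt():
    s=snap('top');P=cloud(s);_,R=frame(O,A);b=(P[...,:2]-O)@R.T*1e3;H=P[...,2]*1e3
    for x0 in (-70,-40,-10,15,45,60,70):
        m=(abs(b[...,0]-x0)<6)&(abs(b[...,1])<50)&(H>35)&(H<75);print(x0,m.sum(),H[m].mean().round(1) if m.any() else '',end='; ')
E
python3 -c "from h import *;print(where());hs(.05,(240,160,312,225));tilt()"
```

```text
{'t': 10.3, 'base': array([-95.4,   1.7]), 'z': np.float64(34.6), 'yaw': np.float64(0.02), 'F': array([-8.2,  0.6]), 'Fz': np.float64(8.9)}Traceback (most recent call last):
  File "<string>", line 1, in <module>
    from h import *;print(where());hs(.05,(240,160,312,225));tilt()
                                   ~~^^^^^^^^^^^^^^^^^^^^^^^
  File "h.py", line 42, in hs
    d=snap('top');_,R=frame(O,A);h=holes(d,box);b=(plane(d,h,z)[:,:2]-O)@R.T*1e3;b=b[np.argsort(b[:,1])] if len(b) else b
                                                   ~~~~~^^^^^^^
  File "h.py", line 7, in plane
    u=cv2.undistortPoints(p,d['K'],np.array(d['D'])).reshape(-1,2)
      ~~~~~~~~~~~~~~~~~~~^^^^^^^^^^^^^^^^^^^^^^^^^^^
cv2.error: OpenCV(4.12.0) /io/opencv/modules/calib3d/src/undistort.dispatch.cpp:347: error: (-215:Assertion failed) CV_IS_MAT(_src) && CV_IS_MAT(_dst) && (_src->rows == 1 || _src->cols == 1) && (_dst->rows == 1 || _dst->cols == 1) && _src->cols + _src->rows - 1 == _dst->rows + _dst->cols - 1 && (CV_MAT_TYPE(_src->type) == CV_32FC2 || CV_MAT_TYPE(_src->type) == CV_64FC2) && (CV_MAT_TYPE(_dst->type) == CV_32FC2 || CV_MAT_TYPE(_dst->type) == CV_64FC2) in function 'cvUndistortPointsInternal'
```

Request:
play_rows --pt "-0.04 0 0 0 85" --pt "-0.08 0 0 0 85" --pt "-0.12 0 0 0 85" --pt "-0.12 0 0 0 85"

```text
clock: 10.85
position: [0.4948, 0.1111, 0.0347]
ee_rot: [-0.003, 0.141, 0.99, -0.0]
contact_force: [-6.0, 1.4, 7.4]
width: 0.0849
gripper_force: 5.3
```

```bash
python3 -c "
from h import *;print(where());tilt()
s=snap('side');d=snap('top')
im=np.hstack([cv2.resize(s['img'][185:275,200:320],None,fx=3.3,fy=3.3,interpolation=2),cv2.resize(d['img'][150:240,215:335],None,fx=3.3,fy=3.3,interpolation=2)])
cv2.imwrite('pics/t6.png',im[...,::-1])"
```

```text
{'t': 10.85, 'base': array([-89.8,   1.8]), 'z': np.float64(34.7), 'yaw': np.float64(0.01), 'F': array([-6.2, -0.4]), 'Fz': np.float64(7.4)}
-70 8 48.4; -40 0 ; -10 0 ; 15 0 ; 45 85 48.8; 60 137 49.0; 70 151 49.2;
```

View pics/t6.png

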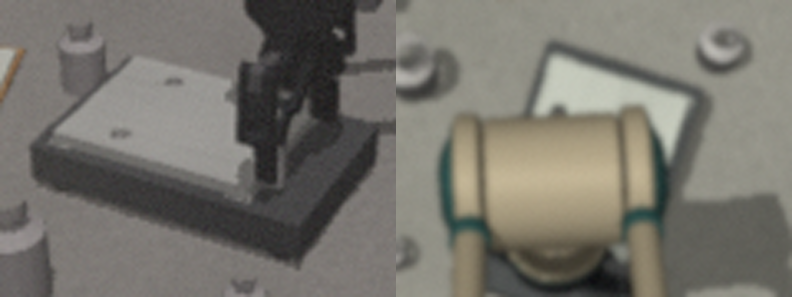

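The far end now reads about 49 mm and the side view shows no gap, so the plate has dropped flat. I'll retract, verify, and locate the key.

Request:
play_rows --pt "0.2 0 0 0 85" --pt "0.5 0 0 0 85" --pt "0.6 0 -1.0 0 40" --pt "0.8 0 -2.0 0 0" --pt "1.2 0 -2.2 0 0"

```text
clock: 11.62
position: [0.4535, 0.1244, 0.1247]
ee_rot: [0.003, 0.141, 0.99, 0.001]
contact_force: [-1.2, 0.4, -0.4]
width: 0.0317
gripper_force: 0.0
```

Request:
play_rows --pt "0 -1 -0.1 0 0" --pt "0 -2.2 -0.1 0 0" --pt "0 -3.4 -0.1 0 0" --pt "0 -4.0 -0.1 0 0" --pt "0 -4.0 -0.1 0 0"

```text
clock: 12.25
position: [0.4054, -0.0301, 0.1255]
ee_rot: [-0.001, 0.143, 0.99, 0.0]
contact_force: [-0.1, 1.0, -0.2]
width: 0.0001
gripper_force: 0.0
```

Run:
```python
from h import *
print(where());hs(.05,(240,160,312,225));tilt();print()
for n,b in(('top',(375,222,402,248)),('side',(285,150,330,185))):
    d=snap(n);P=cloud(d);g=cv2.cvtColor(d['img'],cv2.COLOR_RGB2GRAY);x0,y0,x1,y1=b
    G=g[y0:y1,x0:x1];G=cv2.resize(G,None,fx=6,fy=6,interpolation=2);m=(G>(150 if n=='top' else 125)).astype(np.uint8)
    for c in cv2.findContours(m,0,2)[0]:
        if cv2.contourArea(c)>36*12:
            (cx,cy),ax,_=cv2.fitEllipse(c);u=np.array([(cx+.5)/6-.5+x0,(cy+.5)/6-.5+y0]);H=P[int(round(u[1]))-1:int(round(u[1]))+2,int(round(u[0]))-1:int(round(u[0]))+2]
            print(n,u,np.array(ax)/6,'med',np.median(H.reshape(-1,3),0),[plane(d,u,z)[0].round(4).tolist() for z in(.05,.054,.058)])
s=manip.get_state();print(s['position'],s['ee_rot'])
```

```text
{'t': 12.25, 'base': array([-136.1, -158.9]), 'z': np.float64(125.5), 'yaw': np.float64(-0.14), 'F': array([-0.4,  0.9]), 'Fz': np.float64(-0.2)}
holes(base mm) [[34.1, -40.3], [34.2, 39.6]]
mid [34.2 -0.4] yaw -0.001
-70 166 49.0; -40 159 49.0; -10 160 48.8; 15 159 49.1; 45 158 48.7; 60 154 49.0; 70 157 49.1; 
top [387.89546204 234.60310872] [9.61170959 9.90972392] med [ 0.48809055 -0.22520013  0.06563043] [[0.4913, -0.2291, 0.05], [0.4908, -0.228, 0.054], [0.4903, -0.227, 0.058]]
side [310.98972066 160.75666173] [ 7.69824282 17.28123093] med [ 0.48433626 -0.23681051  0.06441228] [[0.486, -0.2688, 0.05], [0.4852, -0.2604, 0.054], [0.4844, -0.252, 0.058]]
[ 0.40700283 -0.02860953  0.12609409] [-3.53474501e-04  1.40787258e-01  9.90039766e-01  2.90384865e-04]
```

The plate is verified: the holes read (34.2, ±40) and the top is level at 49 mm. Now the zero key, about (0.489, -0.225, 0.066).

Request:
play_rows --pt "-0.8 -1.0 0 0 0" --pt "-1.7 -2.1 0 0 0" --pt "-2.6 -3.2 0.2 0 0" --pt "-3.33 -4.15 0.6 0 0" --pt "-3.33 -4.15 0.9 0 0"

```text
clock: 13.08
position: [0.491, -0.2286, 0.0894]
ee_rot: [0.001, 0.142, 0.99, -0.001]
contact_force: [-0.1, 1.2, -0.7]
width: -0.0003
gripper_force: 0.0
```

Request:
play_rows --pt "0 0 0.1 0 0" --pt "0 0 0.2 0 0" --pt "0 0 0.3 0 0" --pt "0 0 0.4 0 0" --pt "0 0 0.45 0 0"

```text
clock: 13.7
position: [0.4887, -0.2259, 0.0725]
ee_rot: [0.0, 0.141, 0.99, 0.0]
contact_force: [-0.6, 0.4, 0.4]
width: -0.0001
gripper_force: 0.0
```

```bash
python3 -c "
from h import *;print(where(),manip.get_state()['position'])
s=snap('side');save(s,'k.png',(260,120,350,195),6)"
```

```text
{'t': 13.7, 'base': array([  -1.2, -323.5]), 'z': np.float64(72.5), 'yaw': np.float64(0.05), 'F': array([-0.7,  0.2]), 'Fz': np.float64(0.4)} [ 0.48868267 -0.22589038  0.07245512]
```

View pics/k.png

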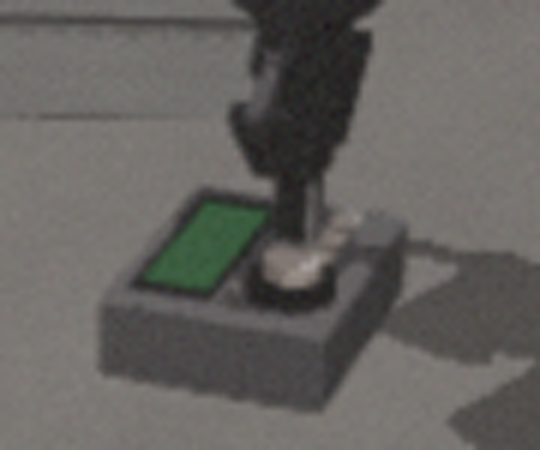

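The closed fingertips stand over the round pale key, with its centre at about (290,262). Pressing.

Request:
play_rows --pt "0 0 0.06 0 0" --pt "0 0 0.12 0 0" --pt "0 0 0.18 0 0" --pt "0 0 0.25 0 0" --pt "0 0 0.25 0 0"

```text
clock: 14.38
position: [0.4887, -0.2263, 0.0625]
ee_rot: [0.0, 0.141, 0.99, -0.0]
contact_force: [-0.8, 0.0, 3.0]
width: 0.0
gripper_force: 1.6
```

Request:
play_rows --pt "0 0 0.03 0 0" --pt "0 0 0.06 0 0" --pt "0 0 0.06 0 0"

```text
clock: 14.75
position: [0.4888, -0.2263, 0.061]
ee_rot: [0.0, 0.141, 0.99, -0.0]
contact_force: [-2.5, 0.6, 9.2]
width: 0.0002
gripper_force: 4.4
```

Request:
play_rows --pt "0 0 0.04 0 0" --pt "0 0 0.06 0 0" --pt "0 0 0.06 0 0"

```text
clock: 15.12
position: [0.4888, -0.2263, 0.0607]
ee_rot: [0.001, 0.141, 0.99, -0.0]
contact_force: [-6.7, 2.5, 23.3]
width: -0.0002
gripper_force: 11.4
```

Request:
play_rows --pt "0 0 -0.1 0 0" --pt "0 0 -0.3 0 0" --pt "0 0 -1.0 0 0" --pt "0 0 -2.0 0 0" --pt "0 0 -2.0 0 0"

```text
clock: 15.75
position: [0.4908, -0.2273, 0.1404]
ee_rot: [0.003, 0.141, 0.99, -0.001]
contact_force: [0.3, -0.1, 0.5]
width: -0.0001
gripper_force: 0.0
```

```bash
python3 -c "
from h import *;print(where());hs(.05,(240,160,312,225));tilt()
d=snap('top');save(d,'end.png',None,1.4)"
```

```text
{'t': 15.75, 'base': array([   1.2, -324.3]), 'z': np.float64(140.4), 'yaw': np.float64(0.03), 'F': array([ 0.3, -0.1]), 'Fz': np.float64(0.5)}
holes(base mm) [[34.1, -40.3], [34.2, 39.6]]
mid [34.1 -0.4] yaw -0.001
-70 160 49.4; -40 159 49.2; -10 157 49.2; 15 152 49.3; 45 160 48.9; 60 155 49.0; 70 152 48.9;
```

View pics/end.png

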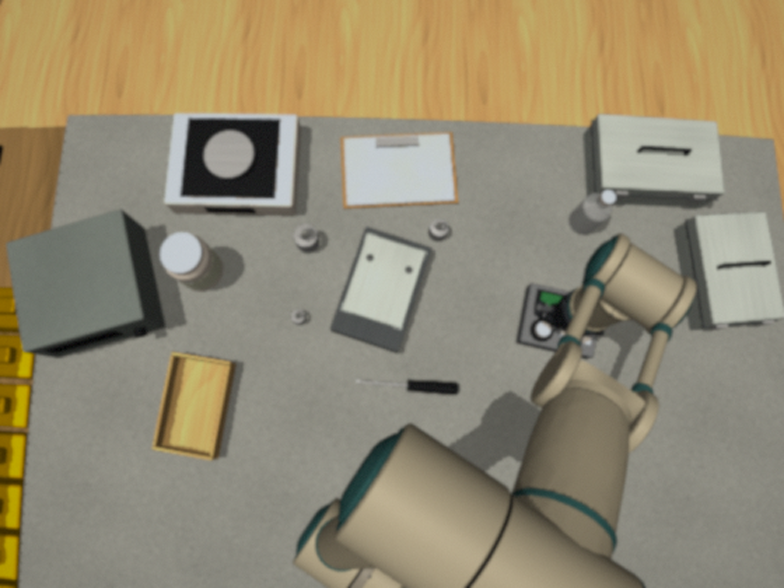

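The plate is at home with holes at (369,257) and (408,269). The key at (543,328) is released, and the weights, screwdriver, tray, tub and bottle are where they started.

```bash
python3 -c "from rig import manip;print(manip.sign_off())"
```

```text
the job is handed in; nothing more can be done
None
```

The load plate is seated flat on both pins, the zero key was pressed down to its stop and released, nothing else on the bench appears to have moved in the final picture, and the job is handed in at about 16 s.

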